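Seat the coupler cup in the hearing-aid test set

TASK

Slide the shutter of the white test set fully aside, then take the medium-width coupler cup from among the three metal cups and put it foot first into the socket on the sloped panel, twisting it as you press gently until it stands fully home on the socket floor: do not ram it, for the socket rides on a spring and must never be pushed in more than 7 mm. When the cup is home, throw the lever beside the socket all the way up the slope, let go of everything, and leave the other two cups, the round black charger and the lidded jar where they are.

Things in the scene. Friction and masses are not known exactly. Their poses are not given: they have to be found in the camera images.
- cup: the coupler cup to be seated: plain aluminium, round, 40 mm across, 70 mm tall, about 160 g, open at the top (wall 3.5 mm, hollow above 32 mm, solid below); its lowest 16 mm taper to 33 mm across at the foot. It starts upright on the table; the three cups change places. Origin: centre of the underside of the foot; z: along its axis to the rim
- cup_wide: another aluminium cup, 56 mm across, 50 mm tall, not needed; origin: centre of its underside
- cup_slim: another aluminium cup, 27 mm across, 66 mm tall, not needed; origin: centre of its underside
- socket_mouth (a point): centre of the 47 mm round hole for the cup in the face of the sloped panel of the test set, 75 mm above the table; fixed to the housing. z: square out of the panel, leaning 30 degrees from vertical towards the robot's side; x: up the slope; y: along the panel to the left. The panel is 160 mm along x and 254 mm along y
- socket_floor (a point): centre of the socket's floor, on which the cup's foot must stand: 34 mm below the panel face along the socket's axis; axes as socket_mouth; moves with the socket. Fully home, 36 mm of the cup stand out of the panel. Four sprung rubber seals 10 mm below the panel face leave 37 mm between them: a centred foot meets them 15 to 19 mm below the face, and from 26 mm down they grip the cup fully
- float (a joint): how far the spring-mounted socket is pushed in along its axis, m: 0 at rest (about 0.001 under the cup's weight), 3 N per mm, never more than 0.007 (21 N). The seals resist a straight push with 27 to 37 N. While the cup is turned they resist with 0.5 to 0.8 N m, and 5 to 10 N sink it if it turns 1 rad or more for each 4 mm of sinking, to and fro or one way (a firm grip is needed)
- shutter (a joint): how far the shutter has slid along the panel's -y: near 0 covering the socket (0 to 0.008 at the start), 0.072 fully open. It needs about 2 N and stays where it is left
- shutter_tab (a point): middle of the top edge of the shutter's black grip tab: 34 mm along x, 10 mm thick along y, 28 mm tall above the shutter plate. The plate is 66 mm (x) by 64 mm (y), its top 5 mm above the panel face; the tab stands near its -y edge, 27 mm to the -y side of the socket axis when closed, 99 mm when open. Axes as socket_mouth
- lever (a joint): angle of the lever, rad: 0 leaning 0.5 rad down the slope from the panel's normal, 1.0 fully thrown, leaning 0.5 rad up the slope. It starts at 0 to 0.2 and stays where it is left; about 1 to 2 N at the ball moves it
- lever_tip (a point): centre of the black ball, 26 mm across, at the end of the lever, 98 mm to the +y side of the socket axis; it swings in the panel's x-z plane about a pivot 22 mm above the panel face, radius 60 mm, on a base block 70 mm (x) by 50 mm (y) by 25 mm high
- unit: the white wedge-shaped test set, 270 mm wide, 184 mm deep, 115 mm high, standing on the table; fixed. Origin on the table, right below socket_mouth; z up, x to its back (away from the robot), y to its left. In front of the panel it has only a low front edge 32 mm high
- charger: round black charger, 70 mm wide, 30 mm high; bystander, to be left alone; origin: centre of its underside
- tips: clear jar with white lid, 56 mm wide, 50 mm high; bystander, to be left alone; origin: centre of its underside
Mind the look-alikes: they are no part of the job. Leave any orange or yellow look-alike of the cup alone.

How it is judged (in metres and radians):
On the way, in this order (a step that is already met when the one before it is completed fails the run):
1. the shutter is slid fully aside (value of joint shutter above 0.062 m), for 0.1 s.
2. the cup's foot is in the socket's mouth (distance between cup and socket_floor below 0.029 m), for 0.1 s.
3. the cup stands fully home on the socket floor (distance between cup and socket_floor below 0.004 m and z of cup in the frame of socket_floor below 0.002 m and angle between the z axis of cup and the z axis of socket_floor, either way round below 0.08 rad), for 0.2 s.
4. the lever is thrown up the slope (value of joint lever above 0.85 rad), for 0.1 s.
At the end, for the whole second after the job is handed in: The shutter is open (at least 62 of its 72 mm), the cup stands in the socket at rest with its foot within 2 mm of the socket floor (4 mm sideways, 0.08 rad of the socket's axis), and the lever is thrown (0.85 rad or more) (all of step 3 and value of joint shutter above 0.062 m and value of joint lever above 0.85 rad and linear speed of cup below 0.02 m/s); the robot touches nothing.
It fails at once if the spring-mounted socket is pushed in more than 7 mm (value of joint float above 0.007 m).
It fails at once if one of the other two cups is moved more than 30 mm (distance of any of cup_wide, cup_slim from where it was at the start of the episode above 0.03 m).
It fails at once if the charger or the jar is moved more than 30 mm (distance of any of charger, tips from where it was at the start of the episode above 0.03 m).
It also fails if it takes over 72 s, if anything falls off the work surface, if the arm or the gripper's body presses on something with over 40 N, if the wrist force passes 120 N, or if a joint passes its speed limit or range.

ROBOT

A 6-joint arm with a two-finger parallel gripper is mounted at the origin on the work surface. World frame = base frame: x ahead of the robot, y to its left, z up, the work surface at z = 0. Lengths are in mm, angles in rad, forces in N, time in s.
With the tool pointing down it reaches from about 275 to 1000 mm from the base axis. Payload 8.4 kg.
Tool frame: the origin (TCP) lies between the finger pads; the fingertips stand 22 mm ahead of it and the grasp point (between the pads) lies 3 mm ahead of it; z points along the fingers, y is the line along which they close (so a half turn about z gives the same grasp; the last joint's range is limited). The gripper opens to 85 mm and grips with 20 to 120 N. Pads are 22 mm wide; open, the fingers measure 114 mm over their backs; the gripper's body (76 mm by 85 mm) begins 54 mm behind the grasp point. The pads swing forward as they close: fully open they stand 13 mm farther back than shut.
Start: joints at [1.159, 0.353, 1.633, -0, 1.155, -0.002], TCP at [249.015, 573.254, 253.281] pointing down, gripper open.
Joint ranges: [-2.63, 2.63], [-0.92, 2.1], [0.06, 2.66], [-1.3, 4.44], [0, 2.69], [-3.02, 3.02]. Speed limits (rad/s): [2.22, 2.22, 2.79, 3.14, 3.14, 3.14].

INTERFACE

Orientations are given as [roll, pitch, yaw] about the fixed x, y, z axes, in that order (R = Rz(yaw) Ry(pitch) Rx(roll)).
In Python, from rig import r, grab_frame gives the robot as it stands.
- The arm moves only by the shell command python3 -m inch 'ROWS' [FORCE]. ROWS is JSON, a list of rows, each a list of 7 numbers: the turn, a rotation vector about the tool's x, y, z as a fraction of full scale, then the shift along the tool's x, y, z as a fraction of full scale, then the closure, from 0 (fully open) to 1 (shut). In form: [[rx, ry, rz, dx, dy, dz, fingers], ...]. A call has 1 to 8 rows; each row shifts and turns the commanded pose from where the row before left it, along the tool's axes as they then stand; what a row does not reach is not made up. Full scale, the value 1, is 2.5 cm for a shift and pi rad for a turn. A row lasts 1/12 s, in which the tool goes at most 41.7 mm and 7.16 degrees, less where a joint would pass 70% of its speed; a pose out of reach is approached as far as the arm can. A call with a number of a shift or a turn outside -1 to 1 is refused whole. A call with a gripper value outside its range is refused whole. The fingers move at their own pace and stop on an object; FORCE is the grip in N (left out, the last holds). Time passes only in rows, so rows that do not move let the fingers close. It gives the time, the measured TCP pose, the force, the opening and the grip force at its end, in the units of the state.
- r.sense(): the state, without advancing time (a new reading comes with each control period).
- grab_frame(name): name is "side" or "top"; returns a dict with "pixels" (384x512x3 uint8, red, green, blue), "z_map" (384x512 float32, mm along the optical axis (not along the pixel's ray), 0 where there is no reading), "vertical_fov" (degrees; the focal length in pixels is half the picture's height over the tangent of half this angle, whatever the lens; pixels are square), "cx", "cy" (the principal point, pixels), "dist" ([k1, k2, p1, p2, k3] as OpenCV has them; the pictures are not rectified), "cam_to_world" (4x4, takes a point from camera to world coordinates). Camera axes: x right, y down, z forward; pixel columns grow to the right and rows downward; lengths in mm; the calibration is good to about 2 mm. A picture is of the moment at which its call begins.
- r.sign_off(): hands the job in; it is judged then, once.
The state is a dict: "clock": time; "qpos": joint angles; "qvel": joint speeds; "joint_efforts": joint torques, N m; "eef_pos": TCP position; "tcp_rot": TCP orientation; "contact_force": force on the tool from outside, world axes, zero at the start; "wrist_torque": the same for the moment, N m; "opening": opening from 0.0 (shut) to 1.0 (fully open); "grasp_force": force on a finger pad.
Only numpy, scipy, OpenCV 4.12 (cv2) and the standard library are available. Lean on these libraries where they do the work, as an engineer would, in place of code of your own. Each camera call takes 0.05 s, during which the arm holds its last target. There are 200 camera calls.

## Working session

There is one attempt and no reset: what is moved stays moved. The work goes in short steps, Python scripts to look and compute and a shell command to move; the robot and the scene stay as the last step left them, time stands still between calls to the robot, and variables do not carry over. Pictures are saved under pics/ and viewed, at most 10 in all, crops included, and the job is handed in when it is done.

```bash
ls; mkdir -p pics; python3 - <<'E'
from rig import r, grab_frame
import cv2,numpy as np
print(r.sense())
for n in("top","side"):
    f=grab_frame(n); np.savez(f"{n}0.npz",**{k:v for k,v in f.items()})
    cv2.imwrite(f"pics/{n}0.png",f["pixels"][...,::-1])
    print(n,f["vertical_fov"],f["cx"],f["cy"],f["dist"],np.round(f["cam_to_world"],3).tolist())
E
```

```text
pics
{'clock': 0.0, 'qpos': array([ 1.15859294e+00,  3.53669599e-01,  1.63415851e+00, -1.12781144e-05,
        1.15517344e+00, -2.40839621e-03]), 'qvel': array([-0.0004191 ,  0.00024328,  0.00039431,  0.00103313, -0.00078544,
        0.00024618]), 'joint_efforts': array([ 2.06465156e-03, -6.05237174e+01, -3.42087293e+01,  1.93959067e-05,
        8.94489902e-03, -1.68030187e-06]), 'eef_pos': array([248.84007454, 572.83402896, 252.53782369]), 'tcp_rot': array([-3.14018374e+00,  6.91832126e-06,  2.73180223e+00]), 'contact_force': array([0.29007036, 0.30961878, 0.79193935]), 'wrist_torque': array([-0.0464291 ,  0.01643526, -0.03419496]), 'grasp_force': 0.0, 'opening': 1.0004965713310017}
top 48.74420240356241 255.94387879498095 191.60143675070404 [-0.00600166  0.          0.          0.          0.        ] [[-0.003, -0.997, 0.074, 514.583], [-1.0, 0.001, -0.028, -31.932], [0.028, -0.074, -0.997, 1048.079], [0.0, 0.0, 0.0, 1.0]]
side 49.98898069447099 256.1901971749607 190.61165520870713 [-0.05332104  0.          0.          0.          0.        ] [[0.94, -0.226, 0.255, 369.186], [-0.34, -0.655, 0.675, -648.854], [0.015, -0.721, -0.692, 726.554], [0.0, 0.0, 0.0, 1.0]]
```

View pics/top0.png

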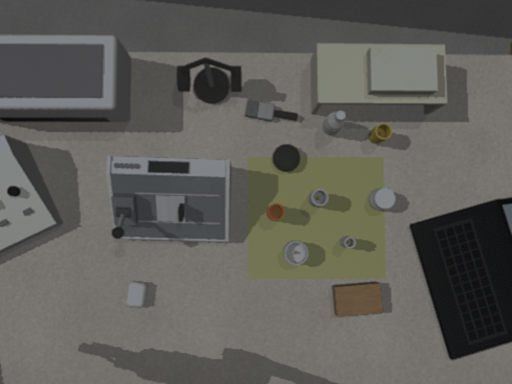

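View pics/side0.png

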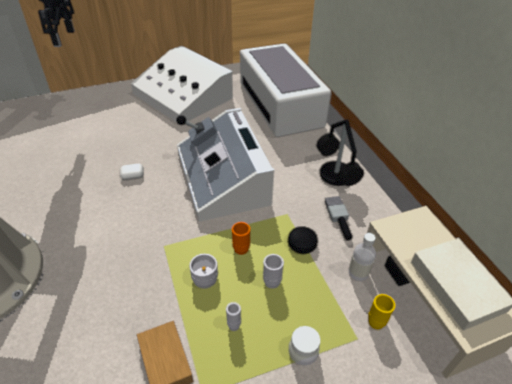

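The top view shows three grey metal cups: wide (296,253), medium (319,198) and slim (348,242). The orange (275,212) and yellow (381,132) cups are decoys, the charger is at (286,158) and the jar at (383,199). The shutter tab is at (182,212) and the lever ball at (118,232). The candidate is the grey one at (319,198), which I'll confirm by measuring its width and viewing a crop.

```bash
cat > h.py <<'E'
import numpy as np,cv2
from scipy.optimize import least_squares
from scipy.spatial.transform import Rotation as R
def cloud(f):
    h,w=f["z_map"].shape; fl=h/2/np.tan(np.radians(float(f["vertical_fov"]))/2)
    K=np.array([[fl,0,float(f["cx"])],[0,fl,float(f["cy"])],[0,0,1]])
    u,v=np.meshgrid(np.arange(w),np.arange(h))
    n=cv2.undistortPoints(np.stack([u,v],-1).reshape(-1,1,2).astype(float),K,np.array(f["dist"],float)).reshape(h,w,2)
    z=f["z_map"][...,None]; p=np.concatenate([n*z,z],-1); T=np.array(f["cam_to_world"])
    P=p@T[:3,:3].T+T[:3,3]; P[f["z_map"]<=0]=np.nan; return P
def circ(p):
    s=least_squares(lambda q:np.hypot(p[:,0]-q[0],p[:,1]-q[1])-q[2],[*p[:,:2].mean(0),20],loss="soft_l1"); return s.x
E
python3 - <<'E'
from h import *
t=np.load("top0.npz");s=np.load("side0.npz")
A=cloud(t);B=cloud(s)
im=cv2.resize(t["pixels"][140:280,240:410,::-1],None,fx=4,fy=4,interpolation=cv2.INTER_CUBIC);cv2.imwrite("pics/crop1.png",im)
for n,(u,v),zt in(("wide",(296,253),50),("med",(319,198),70),("slim",(348,242),66),("orange",(275,212),70),("charger",(286,158),30),("jar",(383,199),50)):
    c=A[v,u,:2]; 
    for nm,P in(("top",A),("side",B)):
        Q=P.reshape(-1,3);m=(np.hypot(Q[:,0]-c[0],Q[:,1]-c[1])<42)&(Q[:,2]>10)
        q=Q[m]; zm=np.percentile(q[:,2],97); k=q[q[:,2]>zm-6]
        print(n,nm,m.sum(),"ztop",zm.round(1),"bbox mid",((k.min(0)+k.max(0))/2).round(1),"size",np.ptp(k,axis=0).round(1),circ(k).round(1))
# table level, panel
for nm,P,(u0,u1,v0,v1) in(("top",A,(112,230,158,242)),):
    q=P[v0:v1,u0:u1].reshape(-1,3);q=q[np.isfinite(q).all(1)]
    print("table",np.median(P[300:330,180:280,2]))
    best=None;rng=np.random.default_rng(0)
    for i in range(800):
        a=q[rng.choice(len(q),3,False)];nn=np.cross(a[1]-a[0],a[2]-a[0]);L=np.linalg.norm(nn)
        if L<500: continue
        nn/=L; nn*=np.sign(nn[2])
        if nn[2]>.95: continue
        k=abs((q-a[0])@nn)<2
        if best is None or k.sum()>best.sum():best=k
    c=q[best].mean(0);nn=np.linalg.svd(q[best]-c)[2][2];nn*=np.sign(nn[2])
    print("panel c",c,"n",nn,best.sum(),"tilt",np.degrees(np.arccos(nn[2])),"yaw",np.degrees(np.arctan2(-nn[1],-nn[0])))
    d=(P-c)@nn
    np.set_printoptions(linewidth=250)
    print(np.round(d[155:246:3,106:236:5]))
E
```

```text
wide top 474 ztop 53.2 bbox mid [ 445.9 -152.3   51.3] size [53.9 54.8  8. ] [ 446.1 -152.    26. ]
wide side 780 ztop 50.2 bbox mid [ 445.6 -153.8   47.9] size [55.3 57.7  7.3] [ 445.6 -155.1   26.2]
med top 284 ztop 73.1 bbox mid [ 574.9 -205.5   71.2] size [37.4 38.1  5.9] [ 575.1 -205.6   18. ]
med side 582 ztop 70.3 bbox mid [ 574.7 -209.1   68.1] size [38.6 38.8  7.4] [ 574.7 -208.8   18.1]
slim top 155 ztop 69.3 bbox mid [ 470.5 -274.7   67.5] size [23.4 24.   7.9] [ 470.3 -274.7   11.6]
slim side 343 ztop 65.9 bbox mid [ 469.9 -277.2   63.8] size [26.9 27.1  7.8] [ 469.7 -278.2   11.4]
orange top 247 ztop 73.4 bbox mid [ 542.5 -103.1   71.5] size [36.9 37.4  7.8] [ 541.7 -103.2   18.1]
orange side 524 ztop 70.4 bbox mid [ 541.3 -106.    68.2] size [38.9 40.4  7.7] [ 541.5 -106.5   18.2]
charger top 612 ztop 33.9 bbox mid [ 676.3 -133.9   32.1] size [56.8 58.7  8.3] [ 675.7 -133.2   19.2]
charger side 658 ztop 30.8 bbox mid [ 676.1 -136.8   28.7] size [60.1 62.7  7.6] [ 675.2 -137.7   20.6]
jar top 482 ztop 54.4 bbox mid [ 573.6 -364.4   52.7] size [47.9 49.3  8.6] [ 573.6 -36
[... 4493 characters left out ...]
2.   -2.   -2.   -1.   -3.    0.    1.    2.    4.   -1.  -34.]
 [ -34.  -31.   89.   85.    1.    1.   -3.   -2.   -1.    0.    1.    0.    0.    1.    0.    1.   -1.   -2.   -0.    2.   -3.    0.   -1.    3.   -1.  -34.]
 [ -26.  -27.  -27.  -26.  -26.  -27.  -27.  -29.  -29.  -29.  -27.   -1.   -4.   -2.   -5.   -5.   -4.   -1.   -5.   -3.   -3.   -5.   -4.   -4.   -2.  -29.]
 [ -22.  -22.  -23.  -25.  -23.  -23.  -24.  -23.  -23.  -26.  -23.  -26.  -26.  -28.  -26.  -26.  -26.  -27.  -23.  -26.  -29.  -26.  -27.  -25.  -25.  -26.]
 [ -18.  -20.  -18.  -21.  -21.  -21.  -17.  -21.  -23.  -21.  -22.  -20.  -20.  -21.  -22.  -23.  -19.  -22.  -22.  -22.  -24.  -23.  -22.  -23.  -21.  -23.]]
```

View pics/crop1.png

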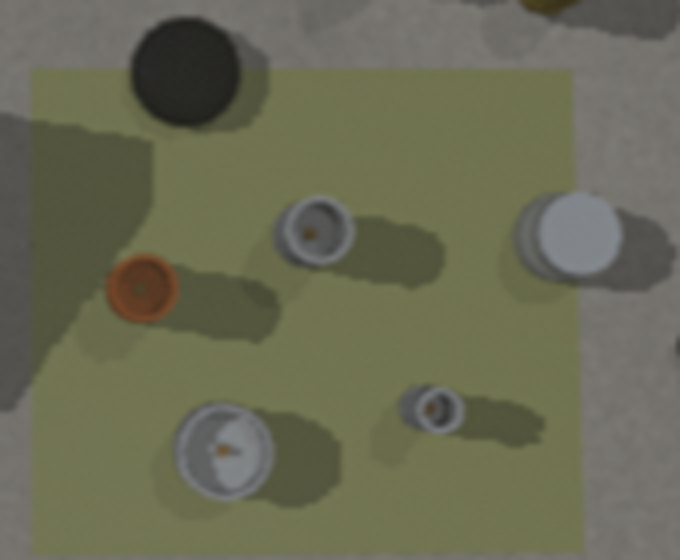

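The crop confirms the medium grey cup at crop (317,230), pixel (319,198): about 38 mm across and 70 mm tall, between the wide and slim ones. Next I'll measure the unit's features.

```bash
python3 - <<'E'
from h import *
t=np.load("top0.npz");s=np.load("side0.npz")
np.set_printoptions(suppress=True,precision=1)
A=cloud(t).reshape(-1,3);B=cloud(s).reshape(-1,3)
for nm,P in(("top",A),("side",B)):
    P=P[np.isfinite(P).all(1)]
    q=P[(abs(P[:,0]-400)<60)&(abs(P[:,1])<80)];q=q[abs(q[:,2])<25];print(nm,"table z",np.median(q[:,2]),q[:,2].std())
    q=P[(abs(P[:,0]-550)<65)&(abs(P[:,1]-70)<60)]
    pl=np.array([-.5,0,.866])
    d=q@pl; 
    for i in range(10):
        c=np.median(d) if i==0 else c
        k=abs(q@pl-c)<4; C=q[k].mean(0);pl=np.linalg.svd(q[k]-C,full_matrices=False)[2][2];pl*=np.sign(pl[2]);c=C@pl
    yaw=np.arctan2(-pl[1],-pl[0]);print(" n",pl.round(4),"yaw deg",np.degrees(yaw),"tilt",np.degrees(np.arccos(pl[2])),"z at",C)
    # side walls/edges of unit: points near panel plane
    q=P[(abs(P[:,0]-560)<120)&(abs(P[:,1]-120)<180)];d=q@pl-c
    pan=q[abs(d)<4]; 
    for x in(500,530,560,590,610):
        r_=pan[abs(pan[:,0]-x)<6]; print("  x",x,"y range",np.percentile(r_[:,1],[.5,99.5]))
    front=[]
    for y in(0,50,100,150): 
        r_=pan[abs(pan[:,1]-y)<6];print("  y",y,"x range",np.percentile(r_[:,0],[1,99]))
    tab=q[(d>14)&(d<40)&(abs(q[:,1]-100)<45)]
    print(" tab",len(tab),"med",np.median(tab,0),"min",tab.min(0),"max",tab.max(0)); tt=tab[(tab@pl-c)>28];print(" tabtop",len(tt),tt.mean(0),tt.min(0),tt.max(0),np.median(tt@pl-c))
    ball=q[(d>50)&(q[:,1]>130)]
    b=ball[ball[:,2]>np.percentile(ball[:,2],98)-14]
    f=least_squares(lambda z:np.linalg.norm(b-z,axis=1)-13,b.mean(0)-[0,0,6],loss="soft_l1").x
    print(" ball",f,"d",f@pl-c,len(b))
    blk=q[(abs(d-25)<3)&(q[:,1]>130)];print(" block",blk.min(0),blk.max(0),np.median(blk,0))
    plt=q[(abs(d-5)<2.2)&(abs(q[:,1]-105)<60)];print(" plate med",np.median(plt,0),np.percentile(plt,[3,97],axis=0))
E
```

```text
top table z 1.33512605842634 2.0123936583770963
 n [-0.5  0.   0.9] yaw deg -1.6583913585017538 tilt 29.853058695723252 z at [553.3  66.4  79. ]
  x 500 y range [  8.2 248.6]
  x 530 y range [  5.3 272.3]
  x 560 y range [  4.7 271.5]
  x 590 y range [  4.3 268.7]
  x 610 y range [  3.8 268.8]
  y 0 x range [511.8 620.8]
  y 50 x range [475.1 621.1]
  y 100 x range [480.1 621.2]
  y 150 x range [477.8 625.3]
 tab 87 med [537.5 109.9 103.3] min [519.9 105.7  82.8] max [555.6 116.  113. ]
 tabtop 64 [534.9 111.  104.6] [519.9 106.6  94.8] [550.7 116.  113. ] 32.00263557096282
 ball [496.5 237.5 132.7] d 77.3625611404606 119
 block [513.5 209.2  80.2] [574.8 259.8 116.4] [551.1 230.9 103.6]
 plate med [551.8 137.   82.7] [[499.5  58.4  51.7]
 [601.2 162.8 109.6]]
side table z -0.336788636401252 1.4180180269825093
 n [-0.5  0.   0.9] yaw deg -1.374222299797983 tilt 29.772203451942325 z at [550.9  64.4  76. ]
  x 500 y range [  3.7 271.6]
  x 530 y range [  2.7 214.5]
  x 560 y range [  1.6 214.5]
  x 590 y range [  0.9 270.6]
  x 610 y range [  0.4 270.3]
  y 0 x range [476.3 623.6]
  y 50 x range [475.2 617.6]
  y 100 x range [477.9 622.7]
  y 150 x range [478.7 625.4]
 tab 116 med [538.4 105.8  97.7] min [519.4 102.1  81. ] max [557.  114.7 112. ]
 tabtop 54 [535.  107.8 102.9] [519.4 103.2  92.7] [549.7 114.7 112. ] 31.872229609235106
 ball [495.9 238.4 131.8] d 77.75788008901293 68
 block [512.2 208.4  78.4] [573.  261.9 113.9] [544.8 227.5  98.7]
 plate med [557.5 135.9  84. ] [[519.1  94.2  61.3]
 [578.4 163.9  95.7]]
```

```bash
cat >> h.py <<'E'
M=np.array([549,138.5,75.]);YAW=-0.028
def panel(): return R.from_euler("z",YAW)*R.from_euler("y",-np.pi/6)   # columns: upslope, left, normal
def p2w(p): return M+panel().apply(p)
def w2p(p): return panel().inv().apply(np.asarray(p)-M)
TILT=lambda: R.from_matrix(panel().as_matrix()*np.array([-1,1,-1]))
DOWN=lambda yaw=YAW: R.from_euler("z",yaw)*R.from_matrix(np.diag([-1.,1,-1]))
def delta(s,pos,rot):
    c=R.from_euler("xyz",s["tcp_rot"])
    print("tcp",s["eef_pos"].round(1),"panel",w2p(s["eef_pos"]).round(1),"q",s["qpos"].round(2),"t",round(s["clock"],2))
    print("turn/pi",((c.inv()*rot).as_rotvec()/np.pi).round(4),"| shift/25 in cur axes",(c.inv().apply(pos-s["eef_pos"])/25).round(3),"| in target axes",(rot.inv().apply(pos-s["eef_pos"])/25).round(3))
E
python3 -m inch '[[0,0,-0.0305,0,0,0,1],[0,0,-0.0305,0,0,0,1],[0,0,-0.0305,0,0,0,1],[0,0,-0.0305,0,0,0,1]]' 40
python3 - <<'E'
from h import *; from rig import r
delta(r.sense(),p2w([0,3,100]),DOWN())
E
```

```text
clock: 0.43
eef_pos: [248.9, 573.0, 252.8]
tcp_rot: [-3.141, -0.0, 3.12]
contact_force: [0.1, -0.3, 0.9]
opening: 0.454
grasp_force: 0.0
tcp [248.9 573.  252.8] panel [-181.4  425.9  310. ] q [ 1.16  0.35  1.63  0.    1.16 -0.39] t 0.43
turn/pi [-0.0003 -0.0001  0.002 ] | shift/25 in cur axes [-10.382 -16.979   3.658] | in target axes [-10.486 -16.917   3.648]
```

```bash
python3 -m inch '[[0,0,0,-0.61,-1,0,1],[0,0,0,-0.61,-1,0,1],[0,0,0,-0.61,-1,0,1],[0,0,0,-0.61,-1,0,1],[0,0,0,-0.61,-1,0,1],[0,0,0,-0.61,-1,0,1],[0,0,0,-0.61,-1,0,1],[0,0,0,-0.61,-1,0,1]]' >/dev/null
python3 -m inch '[[0,0,0,-0.61,-1,0,1],[0,0,0,-0.61,-1,0,1],[0,0,0,-0.61,-1,0,1],[0,0,0,-0.61,-1,0,1],[0,0,0,-0.61,-1,0,1],[0,0,0,-0.61,-1,0,1],[0,0,0,-0.61,-1,0,1],[0,0,0,-0.61,-1,0,1]]' >/dev/null
python3 -m inch '[[0,0,0,-0.61,-1,0,1],[0,-0.0333,0,0,0,0,1],[0,-0.0333,0,0,0,0,1],[0,-0.0333,0,0,0,0,1],[0,-0.0333,0,0,0,0,1],[0,-0.0333,0,0,0,0,1]]'
python3 - <<'E'
from h import *; from rig import r
delta(r.sense(),p2w([0,3,36]),TILT())
E
```

```text
clock: 2.27
eef_pos: [496.6, 141.8, 253.7]
tcp_rot: [3.139, 0.528, 3.115]
contact_force: [0.8, -1.9, 0.4]
opening: 0.005
grasp_force: 0.0
tcp [496.6 141.8 253.7] panel [ 43.9   1.9 181. ] q [ 0.41 -0.01  2.19 -0.44  0.51 -0.8 ] t 2.27
turn/pi [0.001  0.0013 0.0003] | shift/25 in cur axes [1.782 0.028 5.793] | in target axes [1.757 0.045 5.801]
```

```bash
python3 -m inch '[[0,0,0,0.22,0,0.75,1],[0,0,0,0.22,0,0.75,1],[0,0,0,0.22,0,0.75,1],[0,0,0,0.22,0,0.75,1],[0,0,0,0.22,0,0.75,1],[0,0,0,0.22,0,0.75,1],[0,0,0,0.22,0,0.75,1],[0,0,0,0.22,0,0.5,1]]'
python3 -m inch '[[0,0,0,0,-0.2,0,1],[0,0,0,0,-0.2,0,1],[0,0,0,0,-0.2,0,1],[0,0,0,0,-0.2,0,1],[0,0,0,0,-0.2,0,1]]'
python3 - <<'E'
from h import *; from rig import r
delta(r.sense(),p2w([0,-80,36]),TILT())
E
```

```text
clock: 2.93
eef_pos: [530.3, 140.7, 105.0]
tcp_rot: [3.141, 0.521, 3.115]
contact_force: [-0.2, -0.5, -0.2]
opening: 0.001
grasp_force: 0.0
clock: 3.35
eef_pos: [530.2, 115.2, 107.8]
tcp_rot: [3.141, 0.525, 3.114]
contact_force: [-0.2, 2.0, -1.6]
opening: -0.001
grasp_force: 0.8
tcp [530.2 115.2 107.8] panel [  0.7 -23.8  37.5] q [ 0.31  0.31  2.27 -1.21  0.18 -0.07] t 3.35
turn/pi [0.0004 0.0003 0.0002] | shift/25 in cur axes [ 0.029 -2.249  0.056] | in target axes [ 0.028 -2.249  0.059]
```

```bash
python3 -m inch '[[0,0.035,0,0,0,0,1],[0,0.035,0,0,0,0,1],[0,0,0,0,0,0,1]]' 
python3 -m inch '[[0,0,0,0,-0.25,0,1],[0,0,0,0,-0.25,0,1],[0,0,0,0,-0.25,0,1],[0,0,0,0,-0.25,0,1],[0,0,0,0,-0.25,0,1],[0,0,0,0,-0.25,0,1],[0,0,0,0,-0.25,0,1]]'
python3 - <<'E'
from h import *; from rig import r
delta(r.sense(),p2w([0,-80,36]),TILT())
E
```

```text
clock: 3.6
eef_pos: [535.0, 106.5, 109.1]
tcp_rot: [-3.116, 0.476, 3.11]
contact_force: [1.0, 0.1, 0.5]
opening: 0.002
grasp_force: 0.0
clock: 4.18
eef_pos: [531.7, 62.3, 108.7]
tcp_rot: [-3.115, 0.476, 3.112]
contact_force: [1.4, 1.7, -0.1]
opening: 0.003
grasp_force: 0.9
tcp [531.7  62.3 108.7] panel [  3.7 -76.7  36.7] q [ 0.19  0.3   2.26 -0.78  0.18 -0.6 ] t 4.18
turn/pi [-0.0088 -0.0153 -0.0003] | shift/25 in cur axes [ 0.146 -0.132  0.041] | in target axes [ 0.148 -0.133  0.03 ]
```

```bash
python3 -m inch '[[0,0,0,0,-0.2,0,1],[0,0,0,0,-0.2,0,1],[0,0,0,0,-0.1,0,1],[0,0,0,0,0,0,1]]' 
python3 -m inch '[[0,0,0,0,-0.12,0,1],[0,0,0,0,-0.12,0,1],[0,0,0,0,0,0,1]]' 
python3 - <<'E'
from h import *; from rig import r,grab_frame
delta(r.sense(),p2w([0,-80,36]),TILT())
f=grab_frame("top");cv2.imwrite("pics/t1.png",cv2.resize(f["pixels"][140:260,90:250,::-1],None,fx=4,fy=4))
E
```

```text
clock: 4.52
eef_pos: [531.7, 56.8, 108.8]
tcp_rot: [-3.128, 0.481, 3.115]
contact_force: [-7.8, 53.0, -7.7]
opening: -0.002
grasp_force: 26.2
clock: 4.77
eef_pos: [531.9, 55.5, 108.9]
tcp_rot: [-3.135, 0.485, 3.118]
contact_force: [-12.7, 87.9, -14.0]
opening: -0.002
grasp_force: 44.0
tcp [531.9  55.5 108.9] panel [  4.2 -83.5  36.7] q [ 0.15  0.29  2.27 -0.71  0.14 -0.71] t 4.77
turn/pi [-0.0015 -0.0122  0.0014] | shift/25 in cur axes [0.165 0.14  0.034] | in target axes [0.166 0.139 0.028]
```

View pics/t1.png

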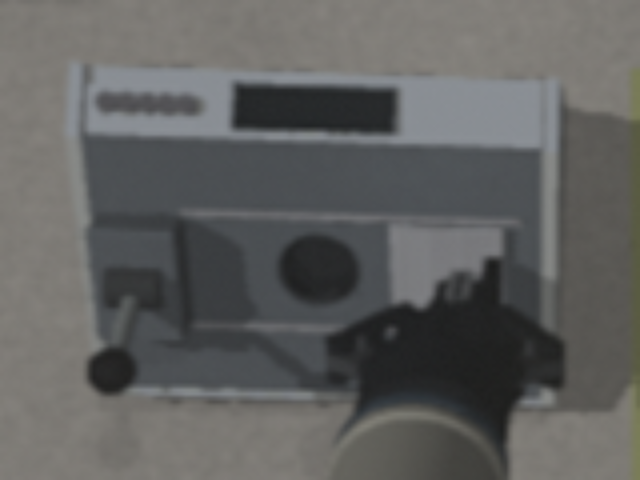

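The picture shows the shutter at its stop, the hole at crop (320,268) uncovered, and the plate to its right. I'll back off and go up.

```bash
python3 -m inch '[[0,0,0,0,0.35,0,1],[0,0,0,0,0.35,0,1],[0,0,0,0,0,-0.8,1],[0,0,0,0,0,-0.8,1],[0,0,0,0,0,-0.8,1],[0,0,0,0,0,-0.8,1],[0,0,0,0,0,-0.8,1],[0,0,0,0,0,-0.8,1]]'
python3 -m inch '[[0,0.03,0,0,-0.9,-0.6,0],[0,0.03,0,0,-0.9,-0.6,0],[0,0.03,0,0,-0.9,-0.3,0],[0,0.03,0,0,-0.9,0,0],[0,0.03,0,0,-0.9,0,0],[0,0,0,0,-0.9,0,0]]'
python3 - <<'E'
from h import *; from rig import r,grab_frame
delta(r.sense(),np.array([574.9,-207.2,200]),DOWN())
np.set_printoptions(suppress=True,precision=1)
for n in("top","side"):
    f=grab_frame(n); np.savez(n+"1.npz",**f)
    P=cloud(f).reshape(-1,3);P=P[np.isfinite(P).all(1)]
    # hole: points well below panel in neighbourhood
    q=np.array([w2p(p) for p in P[(abs(P[:,0]-549)<60)&(abs(P[:,1]-138)<130)]])
    pl=q[(abs(q[:,2])<8)]; off=np.median(pl[(np.hypot(pl[:,0],pl[:,1])>30)&(np.hypot(pl[:,0],pl[:,1])<45)&(pl[:,1]>-25)][:,2])
    near=q[(np.hypot(q[:,0],q[:,1])<45)]
    deep=near[near[:,2]<off-8]
    print(n,"panel off",off,"deep",len(deep),deep.min(0),deep.max(0),(deep.min(0)+deep.max(0))/2)
    tab=q[(q[:,2]>18+off)&(q[:,2]<38+off)&(q[:,1]<-60)&(abs(q[:,0])<25)];print(" tab",np.median(tab,0) if len(tab) else 0,len(tab))
    # dark hole image fit: panel-plane projection of dark pixels
    T=f["cam_to_world"];g=cv2.cvtColor(f["pixels"],cv2.COLOR_RGB2GRAY)
    h,w=g.shape;fl=h/2/np.tan(np.radians(f["vertical_fov"])/2);K=np.array([[fl,0,f["cx"]],[0,fl,f["cy"]],[0,0,1]])
    xs,ys=np.meshgrid(np.arange(-40,40.1,.5),np.arange(-40,40.1,.5))
    W=np.array([p2w([a,b,off]) for a,b in zip(xs.ravel(),ys.ravel())])
    C=(W-T[:3,3])@T[:3,:3]
    uv=cv2.projectPoints(C,np.zeros(3),np.zeros(3),K,np.array(f["dist"]))[0].reshape(xs.shape+(2,)).astype(np.float32)
    I=cv2.remap(g,uv[...,0],uv[...,1],cv2.INTER_LINEAR)   # rows=y, cols=x
    cv2.imwrite(f"pics/rect_{n}.png",cv2.resize(I,None,fx=3,fy=3))
E
python3 -c "
import cv2,numpy as np
cv2.imwrite('pics/rect.png',np.hstack([cv2.imread('pics/rect_top.png'),cv2.imread('pics/rect_side.png')])[:, :])
im=cv2.imread('pics/rect.png');cv2.imwrite('pics/rect.png',cv2.resize(im,(800,400)))"
```

```text
clock: 5.48
eef_pos: [475.8, 66.1, 215.7]
tcp_rot: [-3.114, 0.475, 3.112]
contact_force: [-0.0, -0.1, 0.3]
opening: -0.001
grasp_force: 0.0
clock: 5.98
eef_pos: [459.3, -65.8, 250.9]
tcp_rot: [-3.113, 0.019, 3.096]
contact_force: [-0.2, -0.2, -0.8]
opening: 0.849
grasp_force: 0.0
tcp [459.3 -65.8 250.9] panel [  15.3 -206.7  194.3] q [-0.13  0.09  1.98 -0.03  1.05 -1.64] t 5.98
turn/pi [-0.0091  0.0059 -0.0057] | shift/25 in cur axes [-4.839 -5.376  2.281] | in target axes [-4.781 -5.524  2.037]
top panel off 0.25840296878979596 deep 226 [-21.8 -20.5 -38.4] [18.2 23.2 -7.8] [ -1.8   1.4 -23.1]
 tab [  4.6 -97.5  32.5] 80
side panel off -1.2520069020371776 deep 117 [-20.4   3.9 -38.4] [21.  25.1 -9.5] [  0.3  14.5 -23.9]
 tab [   2.3 -103.7   28.1] 113
```

View pics/rect.png

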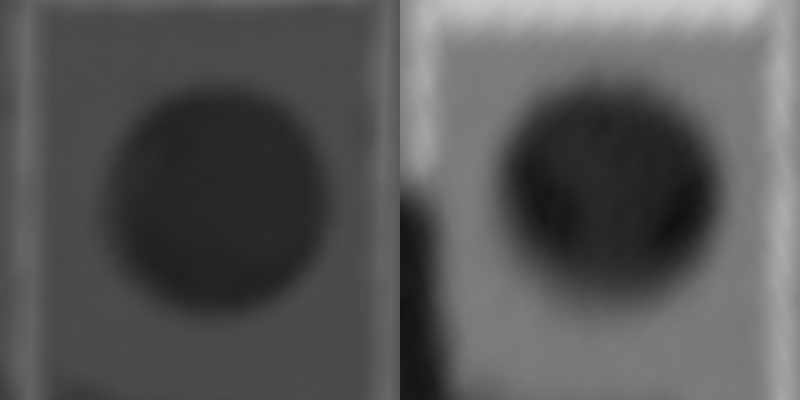

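```bash
sed -i 's/^M=.*/M=np.array([551.6,137.6,75.]);YAW=-0.028/' h.py; cat >> h.py <<'E'
Ry=lambda a:R.from_euler("y",a); Rz=lambda a:R.from_euler("z",a)
def fk(q,k):
    a1,h,L1,e,L2,Lt=k
    A=Rz(q[0])*Ry(q[1]);B=A*Ry(q[2]);W=B*Rz(q[3])*Ry(q[4])
    p=Rz(q[0]).apply([a1,0,h])+A.apply([0,0,L1])+B.apply([e,0,L2])+W.apply([0,0,Lt])
    return p,W
E
python3 - <<'E'
from h import *
D=[([1.15859,.35367,1.63416,0,1.15517,0],[248.84,572.83,252.54],[-3.1402,0,2.7318]),
([.41,-.01,2.19,-.44,.51,-.8],[496.6,141.8,253.7],[3.139,.528,3.115]),
([.31,.31,2.27,-1.21,.18,-.07],[530.2,115.2,107.8],[3.141,.525,3.114]),
([.19,.30,2.26,-.78,.18,-.6],[531.7,62.3,108.7],[-3.115,.476,3.112]),
([-.13,.09,1.98,-.03,1.05,-1.64],[459.3,-65.8,250.9],[-3.113,.019,3.096])]
def res(k):
    o=[]
    for q,p,w in D:
        a,W=fk(q,k);o+=list(a-p);o+=list(300*(W.apply([0,0,1])-R.from_euler("xyz",w).apply([0,0,1])))
    return o
s=least_squares(res,[0,330,400,0,400,200]);k=s.x;print(k.round(1),np.round(s.fun,1).reshape(-1,6))
np.save("k.npy",k)
E
```

```text
[  6.8 275.5 571.7  54.2 483.6 314.8] [[ 1.4 -0.6 -0.9 -0.  -0.   0. ]
 [-0.6  2.4  1.1  1.1  1.4  0.7]
 [ 1.1 -0.4  1.2 -0.6 -0.8 -0.3]
 [-1.  -0.6 -1.7 -2.1 -0.5 -1. ]
 [-0.6 -2.4  0.3  0.2  0.2 -0. ]]
```

```bash
cat > ik.py <<'E'
from h import *
k=np.load("k.npy")
lo=[-2.63,-.92,.06,-1.3,0,-3.02];hi=[2.63,2.1,2.66,4.44,2.69,3.02]
def ik(pos,rot,g):
    def f(q):
        p,W=fk(q,k);W=W*Rz(q[5]+QO)
        return np.r_[p-pos,300*(W.inv()*rot).as_rotvec()]
    s=least_squares(f,np.clip(g,np.array(lo)+1e-3,np.array(hi)-1e-3),bounds=(lo,hi));return s.x,np.abs(s.fun).max()
# offset of q6: at start W=Rz(1.1586)Ry(pi), tool rot known
W0=Rz(1.15859)*Ry(np.pi);QO=(W0.inv()*R.from_euler("xyz",[-3.1402,0,2.7318])).as_rotvec()[2]+0.0024
E
python3 - <<'E'
from ik import *
for y6 in(0,):
  for g4,name in((-.5,"A"),(3.5,"B"),(1.5,"C")):
    for tw in(0,np.pi):
      g=[.3,.1,2.2,g4,.3,0]
      for d in(110,80,60,45,35,27,22):
        q,e=ik(p2w([0,0,d]),TILT()*Rz(tw),g)
        if e>5: q,e=min((ik(p2w([0,0,d]),TILT()*Rz(tw),[.3,.1,2.2,g4,.3,a]) for a in(-2.5,-1.2,1.2,2.5)),key=lambda t:t[1])
        print(name,round(tw,1),d,q.round(2),round(e,1))
        if e<5:g=q
E
```

```text
A 0 110 [ 0.4   0.14  2.27 -0.73  0.32 -0.49] 0.0
A 0 80 [ 0.38  0.22  2.27 -0.89  0.26 -0.34] 0.0
A 0 60 [ 0.37  0.27  2.26 -1.02  0.23 -0.21] 0.0
A 0 45 [ 0.37  0.31  2.26 -1.14  0.21 -0.09] 0.0
A 0 35 [ 0.36  0.33  2.25 -1.23  0.2  -0.01] 0.0
A 0 27 [ 0.36  0.35  2.25 -1.3   0.2   0.06] 0.0
A 0 22 [ 0.35  0.36  2.24 -1.3   0.19  0.06] 1.3
A 3.1 110 [ 0.4   0.14  2.27 -0.73  0.32  2.65] 0.0
A 3.1 80 [ 0.38  0.22  2.27 -0.89  0.26  2.8 ] 0.0
A 3.1 60 [ 0.37  0.27  2.26 -1.02  0.23  2.93] 0.0
A 3.1 45 [ 0.37  0.3   2.25 -1.11  0.21  3.02] 0.8
A 3.1 35 [ 0.36  0.33  2.24 -1.12  0.2   3.02] 3.3
A 3.1 27 [ 0.35  0.34  2.24 -1.12  0.2   3.02] 5.2
A 3.1 22 [ 0.35  0.35  2.23 -1.13  0.19  3.02] 6.3
B 0 110 [ 0.4   0.14  2.27 -0.73  0.32 -0.49] 0.0
B 0 80 [ 0.38  0.22  2.27 -0.89  0.26 -0.34] 0.0
B 0 60 [ 0.37  0.27  2.26 -1.02  0.23 -0.21] 0.0
B 0 45 [ 0.37  0.31  2.26 -1.14  0.21 -0.09] 0.0
B 0 35 [ 0.36  0.33  2.25 -1.23  0.2  -0.01] 0.0
B 0 27 [ 0.36  0.35  2.25 -1.3   0.2   0.06] 0.0
B 0 22 [ 0.35  0.36  2.24 -1.3   0.19  0.06] 1.3
B 3.1 110 [ 0.36  0.19  2.38  4.44  0.17 -2.55] 33.0
B
[... 312 characters left out ...]
 0 110 [ 0.4   0.14  2.27 -0.73  0.32 -0.49] 0.0
C 0 80 [ 0.38  0.22  2.27 -0.89  0.26 -0.34] 0.0
C 0 60 [ 0.37  0.27  2.26 -1.02  0.23 -0.21] 0.0
C 0 45 [ 0.37  0.31  2.26 -1.14  0.21 -0.09] 0.0
C 0 35 [ 0.36  0.33  2.25 -1.23  0.2  -0.01] 0.0
C 0 27 [ 0.36  0.35  2.25 -1.3   0.2   0.06] 0.0
C 0 22 [ 0.35  0.36  2.24 -1.3   0.19  0.06] 1.3
C 3.1 110 [ 0.4   0.14  2.27 -0.73  0.32  2.65] 0.0
C 3.1 80 [ 0.38  0.22  2.27 -0.89  0.26  2.8 ] 0.0
C 3.1 60 [ 0.37  0.27  2.26 -1.02  0.23  2.93] 0.0
C 3.1 45 [ 0.37  0.3   2.25 -1.11  0.21  3.02] 0.8
C 3.1 35 [ 0.36  0.33  2.24 -1.12  0.2   3.02] 3.3
C 3.1 27 [ 0.35  0.34  2.24 -1.12  0.2   3.02] 5.2
C 3.1 22 [ 0.35  0.35  2.23 -1.13  0.19  3.02] 6.3
```

```bash
python3 -m inch '[[-0.009,0.006,-0.006,0,0,0,0],[0,0,0,-0.8,-0.92,0,0],[0,0,0,-0.8,-0.92,0,0],[0,0,0,-0.8,-0.92,0,0],[0,0,0,-0.8,-0.92,0.7,0],[0,0,0,-0.8,-0.92,0.7,0],[0,0,0,-0.8,-0.92,0.7,0],[0,0,0,0,0,0,0]]'
python3 - <<'E'
from h import *; from rig import r
delta(r.sense(),np.array([574.9,-207.2,64.5]),DOWN())
E
```

```text
clock: 6.75
eef_pos: [575.1, -207.6, 194.2]
tcp_rot: [-3.141, 0.0, 3.114]
contact_force: [-1.9, 1.3, 0.3]
opening: 0.999
grasp_force: 0.0
tcp [ 575.1 -207.6  194.2] panel [  88.3 -344.4   86.6] q [-0.35  0.39  1.72 -0.    1.03 -1.89] t 6.75
turn/pi [-0.0001  0.0001  0.    ] | shift/25 in cur axes [0.011 0.016 5.187] | in target axes [0.009 0.014 5.187]
```

```bash
python3 -m inch '[[0,0,0,0.01,0.01,0.75,0],[0,0,0,0,0,0.75,0],[0,0,0,0,0,0.75,0],[0,0,0,0,0,0.75,0],[0,0,0,0,0,0.75,0],[0,0,0,0,0,0.75,0],[0,0,0,0,0,0.5,0],[0,0,0,0,0,0.19,0]]'
python3 -m inch '[[0,0,0,0,0,0,0.4],[0,0,0,0,0,0,0.5],[0,0,0,0,0,0,1],[0,0,0,0,0,0,1],[0,0,0,0,0,0,1],[0,0,0,0,0,0,1],[0,0,0,0,0,0,1],[0,0,0,0,0,0,1]]' 100
```

```text
clock: 7.42
eef_pos: [573.1, -203.4, 66.6]
tcp_rot: [3.14, 0.0, 3.116]
contact_force: [-0.1, 0.4, 0.5]
opening: 0.999
grasp_force: 0.0
clock: 8.08
eef_pos: [575.9, -204.5, 70.2]
tcp_rot: [-3.141, 0.006, 3.116]
contact_force: [-1.2, -0.8, 6.6]
opening: 0.43
grasp_force: 99.3
```

```bash
python3 -m inch '[[0,0,0,0,0,0,1],[0,0,0,0,0,0,1],[0,0,0,0,0,0,1]]'; python3 - <<'E'
from rig import r,grab_frame; import cv2,numpy as np
for i in range(3):print(r.sense()["eef_pos"],r.sense()["qpos"])
f=grab_frame("side");np.savez("side2.npz",**f);cv2.imwrite("pics/g.png",cv2.resize(f["pixels"][170:370,160:360,::-1],None,fx=3,fy=3))
E
```

```text
clock: 8.33
eef_pos: [575.9, -204.5, 70.2]
tcp_rot: [-3.141, 0.006, 3.116]
contact_force: [-1.0, -0.2, 4.5]
opening: 0.435
grasp_force: 99.3
[ 575.87166138 -204.45899297   70.19231084] [-0.34443562  0.54979009  1.79546687  0.00220074  0.79061081 -1.89116732]
[ 575.87166138 -204.45899297   70.19231084] [-0.34443562  0.54979009  1.79546687  0.00220074  0.79061081 -1.89116732]
[ 575.87166138 -204.45899297   70.19231084] [-0.34443562  0.54979009  1.79546687  0.00220074  0.79061081 -1.89116732]
```

View pics/g.png

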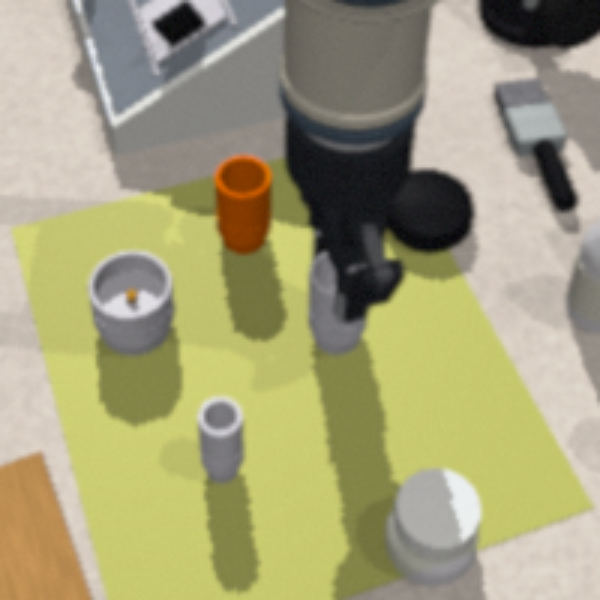

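The picture shows the medium cup at crop (338,300) held upright between the fingers, with its neighbours undisturbed. I'll lift it and carry it over.

```bash
python3 -m inch '[[0,0,0,0,0,-0.4,1],[0,0,0,0,0,-1,1],[0,0,0,0,0,-1,1],[0,0,0,0,0,-1,1],[0,0,0,0,0,-1,1],[0,0,0,0,0,-1,1],[0,0,0,0,0,-1,1],[0,0,0,0,0,0,1]]'
python3 -m inch '[[0,0,0,0.2,0.5,0,1],[0,0,0,0.2,0.9,0,1],[0,0,0,0.2,0.9,0,1],[0,0,0,0.2,0.9,0,1],[0,0,0,0.2,0.9,0,1],[0,0,0,0.2,0.9,0,1],[0,0,0,0.2,0.9,0,1],[0,0,0,0.2,0.9,0,1]]' >/dev/null
python3 -m inch '[[0,0,0,0.2,0.9,0,1],[0,0,0,0.2,0.9,0,1],[0,0,0,0.2,0.9,0,1],[0,0,0,0.2,0.9,0,1],[0,0,0,0.2,0.9,0,1],[0,0,0,0.2,0.9,0,1],[0,0,0,0.2,0.9,0,1],[0,0,0,0,0.5,0,1]]'
python3 -m inch '[[0,-0.0278,0,0,0,0,1],[0,-0.0278,0,0,0,0,1],[0,-0.0278,0,0,0,0,1],[0,-0.0278,0,0,0,0,1],[0,-0.0278,0,0,0,0,1],[0,-0.0278,0,0,0,0,1],[0,0,0,0,0,0,1],[0,0,0,0,0,0,1]]'
python3 - <<'E'
from h import *; from rig import r
delta(r.sense(),p2w([0,0,110]),TILT())
E
```

```text
clock: 9.05
eef_pos: [576.7, -205.0, 235.0]
tcp_rot: [-3.139, 0.012, 3.116]
contact_force: [1.0, -0.9, -0.4]
opening: 0.43
grasp_force: 100.3
clock: 10.38
eef_pos: [505.8, 139.7, 227.6]
tcp_rot: [3.141, 0.001, 3.117]
contact_force: [0.5, -0.4, -1.1]
opening: 0.435
grasp_force: 100.4
clock: 11.05
eef_pos: [506.4, 137.5, 227.5]
tcp_rot: [-3.14, 0.524, 3.118]
contact_force: [0.5, 0.1, -0.4]
opening: 0.432
grasp_force: 100.4
tcp [506.4 137.5 227.5] panel [ 37.2  -1.3 154.6] q [ 0.38  0.05  2.2  -0.48  0.45 -0.78] t 11.05
turn/pi [ 0.0004 -0.      0.0013] | shift/25 in cur axes [1.486 0.057 1.785] | in target axes [1.486 0.053 1.785]
```

```bash
python3 -m inch '[[0,0,0,0.37,0.013,0.45,1],[0,0,0,0.37,0.013,0.45,1],[0,0,0,0.37,0.013,0.45,1],[0,0,0,0.37,0.013,0.45,1],[0,0,0,0,0,0,1],[0,0,0,0,0,0,1]]'
python3 - <<'E'
from h import *; from rig import r,grab_frame
delta(r.sense(),p2w([0,0,110]),TILT())
np.set_printoptions(suppress=True,precision=1)
fs={n:grab_frame(n) for n in("top","side")}
ims=[]
for n,f in fs.items():
    np.savez(n+"3.npz",**f)
    P=cloud(f); q=w2p(P.reshape(-1,3)).reshape(P.shape)
    g=f["pixels"].astype(int)
    m=(np.hypot(q[...,0],q[...,1])<32)&(q[...,2]>28)&(q[...,2]<82)
    k=q[m];print(n,m.sum())
    for a in range(30,80,8):
        s=k[(k[:,2]>=a)&(k[:,2]<a+8)]
        if len(s)>5: print("  d",a,len(s),"x",s[:,0].min(),s[:,0].max(),"y",s[:,1].min(),s[:,1].max())
    # cylinder fit r=20 for d in 50..78
    s=k[(k[:,2]>48)&(k[:,2]<76)]
    if len(s)>20:
        c=least_squares(lambda z:np.hypot(s[:,0]-z[0],s[:,1]-z[1])-20,[0,0],loss="soft_l1").x;print("  axis",c)
    u=np.argwhere(m);c=u.mean(0).astype(int) if len(u) else np.array([200,170])
    ims.append(cv2.resize(f["pixels"][max(c[0]-50,0):max(c[0]-50,0)+100,c[1]-50:c[1]+50,::-1],(400,400),interpolation=cv2.INTER_CUBIC))
cv2.imwrite("pics/cup3.png",np.hstack(ims))
E
```

```text
clock: 11.55
eef_pos: [499.4, 138.9, 170.6]
tcp_rot: [-3.14, 0.525, 3.116]
contact_force: [0.7, -0.1, -1.0]
opening: 0.432
grasp_force: 100.4
tcp [499.4 138.9 170.6] panel [  2.6  -0.2 108.9] q [ 0.4   0.15  2.27 -0.72  0.32 -0.5 ] t 11.55
turn/pi [-0.      0.0005  0.0007] | shift/25 in cur axes [ 0.102  0.008 -0.044] | in target axes [ 0.103  0.007 -0.044]
top 200
  d 38 11 x 8.530550483774569 19.46492162648867 y -16.6334128132986 8.808496597130286
  d 46 13 x 8.539943795211817 21.022689251474386 y -18.548622087658394 5.494716726781939
  d 54 32 x 6.314365648191708 22.98743464026313 y -19.84137724091096 16.364282821317445
  d 62 40 x -11.693759434340219 22.767681655639763 y -20.235843991984783 17.165651816190383
  d 70 73 x -15.065377816079309 22.495741829423284 y -19.825940623052574 15.59410913241165
  d 78 31 x -14.783863568650244 21.56282985085812 y -18.925849625223744 15.867393626722741
  axis [ 2.2 -0.9]
side 218
  d 38 22 x -9.35937060296891 18.694980630807525 y -22.544672637929665 -7.492003739947139
  d 46 37 x -11.638043171119227 21.243648178641084 y -21.426462361169765 -5.961184406027287
  d 54 39 x -13.402750179731216 22.313665892182705 y -23.011697851838502 -2.519259299904429
  d 62 48 x -14.193326903008785 22.386682610321824 y -22.05817083761626 0.13699602535432423
  d 70 52 x -15.66386349177559 22.36929531823059 y -23.366545764387933 -0.765848210210665
  d 78 20 x -15.29772132728537 22.25767977204322 y -23.691316716739873 -1.2087744316430697
  axis [ 2.3 -1. ]
```

View pics/cup3.png

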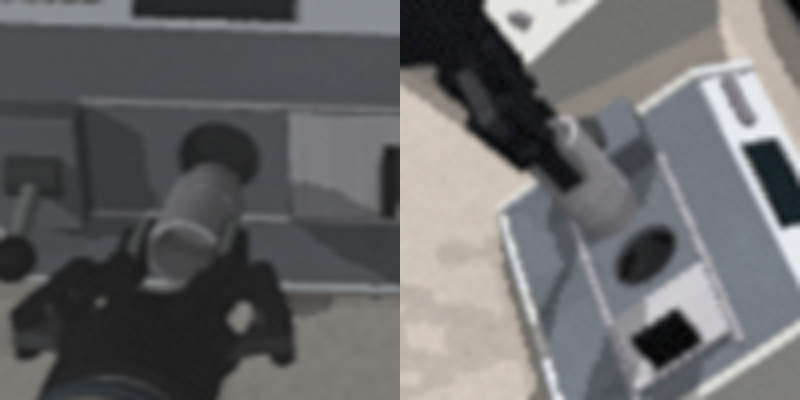

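```bash
python3 - <<'E'
from h import *
np.set_printoptions(suppress=True,precision=1,linewidth=200)
for n in("top","side"):
    f=np.load(n+"3.npz");P=cloud(f); q=w2p(P.reshape(-1,3))
    k=q[(np.hypot(q[:,0]-2,q[:,1]+1)<23)&(q[:,2]>10)&(q[:,2]<125)]
    print(n)
    for a in range(12,124,4):
        s=k[(k[:,2]>=a)&(k[:,2]<a+4)]
        if len(s)>2: print("  d",a,len(s),"x",s[:,0].min(),s[:,0].max(),"y",s[:,1].min(),s[:,1].max(), "rmax",np.percentile(np.hypot(s[:,0]-2.2,s[:,1]+1),50))
E
```

```text
top
  d 40 7 x 8.530550483774569 18.00564789944324 y -16.6334128132986 8.808496597130286 rmax 16.64420364430723
  d 44 7 x 8.539943795211817 19.46492162648867 y -17.366067132291807 -0.3334691190766138 rmax 17.277782907075224
  d 48 6 x 12.944186649006612 20.477452807309664 y -16.004543700833686 5.494716726781939 rmax 18.297263604068007
  d 52 11 x 9.896669286848802 21.769319962954516 y -18.548622087658394 8.759677369614955 rmax 19.144349446317996
  d 56 12 x 11.920709628740298 22.98743464026313 y -17.109710717469838 14.360102067703282 rmax 19.826901171495564
  d 60 19 x 6.314365648191708 22.006000975772697 y -19.84137724091096 16.364282821317445 rmax 19.668831938952696
  d 64 18 x 0.16721576519823989 21.81196197825155 y -20.235843991984783 11.077967091958497 rmax 19.370455191186245
  d 68 40 x -13.400633675795543 22.767681655639763 y -19.324827549691925 17.165651816190383 rmax 18.568228291038455
  d 72 35 x -14.590248668722904 22.495741829423284 y -18.03672934654981 15.577244346406767 rmax 18.065544240033695
  d 76 30 x -15.065377816079309 22.21508785173215 y -19.825940623052574 15.8
[... 3004 characters left out ...]
385539534117
  d 96 14 x -13.742599842390451 21.723790592034014 y -17.689425056116246 15.375904810044155 rmax 18.65992513298415
  d 100 15 x -13.572197610104274 22.856907452196417 y -14.762751182198762 15.554159015560463 rmax 18.7260694377639
  d 104 17 x -13.989211727376107 22.02164214201627 y -14.646278511052058 20.031226329410767 rmax 18.615458378102037
  d 108 20 x -11.510498443303424 21.913932872327493 y -14.307356699091828 18.00757938013247 rmax 18.776245644183373
  d 116 4 x 8.762207186974381 14.390082693328333 y -17.891358835697602 18.246149562957996 rmax 20.886248173390314
  d 120 5 x 8.418610947177287 13.999816893608198 y 16.511775137971274 20.13991220326747 rmax 21.116295773775054
```

```bash
python3 -m inch '[[0,0,0,0.036,0.015,0.25,1],[0,0,0,0.036,0.015,0.25,1],[0,0,0,0,0,0.25,1],[0,0,0,0,0,0.25,1],[0,0,0,0,0,0.25,1],[0,0,0,0,0,0.25,1],[0,0,0,0,0,0.2,1],[0,0,0,0,0,0,1]]'
python3 - <<'E'
from h import *; from rig import r
delta(r.sense(),p2w([0.8,.55,58]),TILT())
E
```

```text
clock: 12.32
eef_pos: [520.0, 139.5, 134.0]
tcp_rot: [3.141, 0.529, 3.115]
contact_force: [-1.0, 0.3, -1.7]
opening: 0.432
grasp_force: 100.4
tcp [520.  139.5 134. ] panel [ 2.1  1.  66.9] q [ 0.38  0.25  2.26 -0.97  0.24 -0.26] t 12.32
turn/pi [0.0004 0.0017 0.0005] | shift/25 in cur axes [ 0.053 -0.019  0.356] | in target axes [ 0.051 -0.018  0.356]
```

```bash
cat > st.py <<'E'
from h import *; from rig import r
s=r.sense();n=panel().apply([0,0,1]);c=R.from_euler("xyz",s["tcp_rot"])
print("panel",w2p(s["eef_pos"]).round(2),"F",panel().inv().apply(s["contact_force"]).round(1),"tz",(s["wrist_torque"]@n).round(2),"axis err",panel().inv().apply(c.apply([0,0,1])).round(3),"q",s["qpos"].round(2),"op",round(s["opening"],3),"t",round(s["clock"],2))
E
python3 -m inch '[[0,-0.001,0,0.025,-0.01,0.12,1],[0,0,0,0.025,-0.01,0.12,1],[0,0,0,0,0,0.12,1],[0,0,0,0,0,0,1]]' >/dev/null; python3 st.py
python3 -m inch '[[0,0,0.038,0,0,0.012,1],[0,0,0.038,0,0,0.012,1],[0,0,0.038,0,0,0.012,1],[0,0,0.038,0,0,0.012,1],[0,0,0.038,0,0,0.012,1],[0,0,0.038,0,0,0.012,1],[0,0,0.038,0,0,0.012,1],[0,0,0.038,0,0,0.012,1]]' >/dev/null; python3 st.py
```

```text
panel [ 0.3   0.73 58.13] F [-1.8  1.  -2.3] tz -0.07 axis err [ 0.008  0.002 -1.   ] q [ 0.37  0.27  2.26 -1.07  0.23 -0.17] op 0.436 t 12.65
panel [ 0.21  0.54 55.95] F [-1.1  0.  -2.6] tz -0.01 axis err [ 0.008  0.002 -1.   ] q [ 0.37  0.28  2.26 -1.08  0.22  0.81] op 0.429 t 13.32
```

```bash
python3 -m inch '[[0,0,0.038,0,0,0.012,1],[0,0,0.038,0,0,0.012,1],[0,0,0.038,0,0,0.012,1],[0,0,0.038,0,0,0.012,1],[0,0,0.038,0,0,0.012,1],[0,0,0.038,0,0,0.012,1],[0,0,0.038,0,0,0.012,1],[0,0,0.038,0,0,0.012,1]]' >/dev/null; python3 st.py
python3 -m inch '[[0,0,0.038,0,0,0.012,1],[0,0,0.038,0,0,0.012,1],[0,0,0.038,0,0,0.012,1],[0,0,0.038,0,0,0.012,1],[0,0,0.038,0,0,0.012,1],[0,0,0.038,0,0,0.012,1]]' >/dev/null; python3 st.py
```

```text
panel [ 0.12  0.19 53.52] F [-1.9 -0.9 -1.7] tz 0.01 axis err [ 0.008  0.001 -1.   ] q [ 0.37  0.28  2.26 -1.1   0.22  1.78] op 0.433 t 13.98
panel [-0.81 -0.48 51.67] F [-4.1 -2.4 -0. ] tz 0.04 axis err [ 0.007 -0.001 -1.   ] q [ 0.37  0.29  2.26 -1.12  0.22  2.51] op 0.434 t 14.48
```

```bash
python3 -m inch '[[0,0,-0.038,0,0,0.01,1],[0,0,-0.038,0,0,0.01,1],[0,0,-0.038,0,0,0.01,1],[0,0,-0.038,0,0,0.01,1],[0,0,-0.038,0,0,0.01,1],[0,0,-0.038,0,0,0.01,1],[0,0,-0.038,0,0,0.01,1],[0,0,-0.038,0,0,0.01,1]]' >/dev/null; python3 st.py
python3 -m inch '[[0,0,-0.038,0,0,0.01,1],[0,0,-0.038,0,0,0.01,1],[0,0,-0.038,0,0,0.01,1],[0,0,-0.038,0,0,0.01,1],[0,0,-0.038,0,0,0.01,1],[0,0,-0.038,0,0,0.01,1],[0,0,-0.038,0,0,0.01,1],[0,0,-0.038,0,0,0.01,1]]' >/dev/null; python3 st.py
```

```text
panel [ 0.48 -0.09 49.78] F [ 0.  -2.  -0.7] tz -0.1 axis err [ 0.008  0.    -1.   ] q [ 0.37  0.29  2.26 -1.13  0.22  1.56] op 0.429 t 15.15
panel [ 0.79  1.12 47.91] F [-0.5  2.8  1.6] tz -0.18 axis err [ 0.009  0.003 -1.   ] q [ 0.37  0.3   2.26 -1.15  0.21  0.62] op 0.432 t 15.82
```

```bash
for i in 1; do python3 -m inch '[[0,0,-0.038,0,0,0.01,1],[0,0,-0.038,0,0,0.01,1],[0,0,-0.038,0,0,0.01,1],[0,0,-0.038,0,0,0.01,1],[0,0,-0.038,0,0,0.01,1],[0,0,-0.038,0,0,0.01,1],[0,0,-0.038,0,0,0.01,1],[0,0,-0.038,0,0,0.01,1]]' >/dev/null; python3 st.py; done
python3 -m inch '[[0,0,-0.038,0,0,0.01,1],[0,0,-0.038,0,0,0.01,1],[0,0,-0.038,0,0,0.01,1],[0,0,-0.038,0,0,0.01,1],[0,0,-0.038,0,0,0.01,1],[0,0,-0.038,0,0,0.01,1],[0,0,-0.038,0,0,0.01,1],[0,0,-0.038,0,0,0.01,1]]' >/dev/null; python3 st.py
```

```text
panel [-0.32  1.93 45.89] F [-5.8  6.8  2.5] tz -0.2 axis err [ 0.008  0.005 -1.   ] q [ 0.37  0.3   2.26 -1.16  0.21 -0.31] op 0.434 t 16.48
panel [-1.78  1.09 43.73] F [-8.   4.6  3.5] tz -0.28 axis err [ 0.006  0.003 -1.   ] q [ 0.37  0.31  2.26 -1.18  0.21 -1.25] op 0.432 t 17.15
```

```bash
python3 -m inch '[[0,0,-0.038,0,0,0.01,1],[0,0,-0.038,0,0,0.01,1],[0,0,-0.038,0,0,0.01,1],[0,0,-0.038,0,0,0.01,1],[0,0,-0.038,0,0,0.01,1],[0,0,-0.038,0,0,0.01,1],[0,0,-0.038,0,0,0.01,1],[0,0,-0.038,0,0,0.01,1]]' >/dev/null; python3 st.py
python3 -m inch '[[0,0,0.038,0,0,0.01,1],[0,0,0.038,0,0,0.01,1],[0,0,0.038,0,0,0.01,1],[0,0,0.038,0,0,0.01,1],[0,0,0.038,0,0,0.01,1],[0,0,0.038,0,0,0.01,1],[0,0,0.038,0,0,0.01,1],[0,0,0.038,0,0,0.01,1]]' >/dev/null; python3 st.py
```

```text
panel [-1.62  0.18 41.71] F [-5.8 -0.   1.9] tz -0.44 axis err [ 0.006  0.001 -1.   ] q [ 0.37  0.31  2.25 -1.2   0.21 -2.19] op 0.43 t 17.82
panel [-1.01  1.58 39.68] F [-6.7  4.9 -0.2] tz 0.51 axis err [ 0.007  0.004 -1.   ] q [ 0.37  0.32  2.25 -1.22  0.2  -1.21] op 0.43 t 18.48
```

```bash
python3 -m inch '[[0,0,0.038,0,0,0.01,1],[0,0,0.038,0,0,0.01,1],[0,0,0.038,0,0,0.01,1],[0,0,0.038,0,0,0.01,1],[0,0,0.038,0,0,0.01,1],[0,0,0.038,0,0,0.01,1],[0,0,0.038,0,0,0.01,1],[0,0,0.038,0,0,0.01,1]]' >/dev/null; python3 st.py
python3 -m inch '[[0,0,0.038,0,0,0.01,1],[0,0,0.038,0,0,0.01,1],[0,0,0.038,0,0,0.01,1],[0,0,0.038,0,0,0.01,1],[0,0,0.038,0,0,0.008,1],[0,0,0.038,0,0,0.008,1]]' >/dev/null; python3 st.py
```

```text
panel [ 0.37  1.6  37.8 ] F [-0.8  3.  -0.4] tz 0.42 axis err [ 0.008  0.004 -1.   ] q [ 0.36  0.32  2.25 -1.23  0.2  -0.24] op 0.435 t 19.15
panel [ 0.66  1.06 36.41] F [-0.5  0.8 -0. ] tz 0.47 axis err [ 0.009  0.003 -1.   ] q [ 0.36  0.33  2.25 -1.25  0.2   0.49] op 0.426 t 19.65
```

```bash
python3 -m inch '[[0,0,0.038,0,0,0.008,1],[0,0,0.038,0,0,0.008,1],[0,0,0.038,0,0,0.008,1],[0,0,0.038,0,0,0.008,1],[0,0,0.038,0,0,0.008,1],[0,0,0.038,0,0,0.008,1]]' >/dev/null; python3 st.py
python3 -m inch '[[0,0,0.038,0,0,0.008,1],[0,0,0.038,0,0,0.008,1],[0,0,0.038,0,0,0.008,1],[0,0,0.038,0,0,0.008,1],[0,0,0.038,0,0,0.008,1],[0,0,0.038,0,0,0.008,1]]' >/dev/null; python3 st.py
```

```text
panel [ 0.35  0.64 35.2 ] F [-1.4  0.9  0.7] tz 0.5 axis err [ 0.008  0.002 -1.   ] q [ 0.36  0.33  2.25 -1.26  0.2   1.22] op 0.428 t 20.15
panel [ 0.1   0.45 34.1 ] F [-2.4 -0.7  5.6] tz 0.48 axis err [ 0.008  0.001 -1.   ] q [ 0.36  0.33  2.25 -1.27  0.2   1.94] op 0.424 t 20.65
```

```bash
python3 -m inch '[[0,0,0.038,0,0,0.008,1],[0,0,0.038,0,0,0.008,1],[0,0,0.038,0,0,0.008,1],[0,0,0.038,0,0,0.008,1]]' >/dev/null; python3 st.py; python3 -m inch '[[0,0,-0.038,0,0,0,1],[0,0,-0.038,0,0,0,1],[0,0,-0.038,0,0,0,1],[0,0,-0.038,0,0,0,1],[0,0,-0.038,0,0,0,1],[0,0,-0.038,0,0,0,1],[0,0,-0.038,0,0,0,1],[0,0,-0.038,0,0,0,1]]' >/dev/null; python3 st.py
```

```text
panel [-0.35  0.11 33.33] F [-4.2 -1.8  6.4] tz 0.52 axis err [ 0.008  0.001 -1.   ] q [ 0.36  0.33  2.25 -1.28  0.2   2.43] op 0.43 t 20.98
panel [ 0.43 -0.04 33.4 ] F [-0.2 -1.9  6.8] tz -0.53 axis err [ 0.008  0.    -1.   ] q [ 0.36  0.33  2.25 -1.27  0.2   1.46] op 0.432 t 21.65
```

```bash
python3 -m inch '[[0,0,0,0,0,-0.04,1],[0,0,0,0,0,-0.04,1],[0,0,0,0,0,0,1]]' >/dev/null; python3 st.py; python3 -m inch '[[0,0,0,0,0,0,0.4],[0,0,0,0,0,0,0],[0,0,0,0,0,0,0],[0,0,0,0,0,0,0],[0,0,0,0,0,0,0],[0,0,0,0,0,0,0]]' >/dev/null; python3 st.py
python3 -m inch '[[0,0,0,0,0,-0.4,0],[0,0,0,0,0,-0.6,0],[0,0,0,0,0,-0.8,0],[0,0,0,0,0,-0.8,0],[0,0,0,0,0,-0.8,0],[0,0,0,0,0,-0.8,0],[0,0,0,0,0,-0.8,0],[0,0,0,0,0,-0.8,1]]' >/dev/null; python3 st.py
python3 - <<'E'
from h import *; from rig import grab_frame
fs=[grab_frame(n) for n in("top","side")]
for n,f in zip(("top","side"),fs):
    q=w2p(cloud(f).reshape(-1,3)); k=q[(np.hypot(q[:,0],q[:,1])<21)&(q[:,2]>10)&(q[:,2]<60)]
    print(n,len(k),"rim d",np.percentile(k[:,2],[50,90,97]).round(1)); rm=k[k[:,2]>np.percentile(k[:,2],97)-7]; print(((rm.min(0)+rm.max(0))/2).round(1))
    q2=q[(q[:,0]>-60)&(q[:,0]<60)&(abs(q[:,1]-0)<60)&(abs(q[:,2])<6)];print("panel d",np.median(q2[:,2][(np.hypot(q2[:,0],q2[:,1])>28)&(q2[:,1]>-30)]))
cv2.imwrite("pics/home.png",np.hstack([cv2.resize(fs[0]["pixels"][140:260,100:220,::-1],(400,400)),cv2.resize(fs[1]["pixels"][90:210,160:280,::-1],(400,400))]))
E
```

```text
panel [ 0.28  0.34 35.16] F [ 0.8 -3.8  1. ] tz 0.33 axis err [ 0.008  0.001 -1.   ] q [ 0.36  0.33  2.25 -1.26  0.2   1.46] op 0.429 t 21.9
panel [-0.38  0.66 34.76] F [-0.4 -0.1 -1.1] tz -0.0 axis err [ 0.007  0.002 -1.   ] q [ 0.36  0.33  2.25 -1.26  0.2   1.45] op 0.997 t 22.4
panel [ -1.76   0.32 180.8 ] F [1.2 0.1 0.2] tz 0.02 axis err [ 0.007  0.002 -1.   ] q [ 0.45 -0.03  2.28 -0.53  0.47  0.76] op 0.881 t 23.07
top 219 rim d [28.5 36.9 37.9]
[ 0.4  1.5 35.2]
panel d 1.3368742471051445
side 248 rim d [25.9 34.9 36.1]
[ 1.4  0.3 33.2]
panel d 0.12439983232096774
```

View pics/home.png

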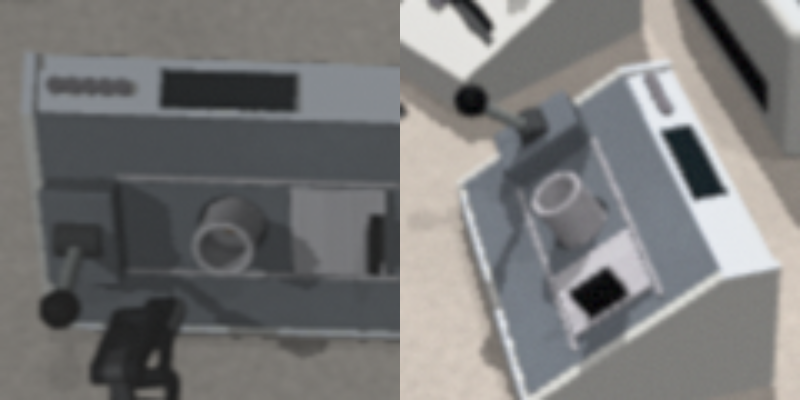

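The cup's rim stands 36 mm above the panel, so it is home. Now the lever, whose ball is at crop (60,308) in the left half.

```bash
python3 - <<'E'
from ik import *; from rig import r
g=[.5,0,2.2,-.8,.4,0]
for x in(-65,-30,8):
  for d in(150,88):
    q,e=ik(p2w([x,98,d]),TILT(),g);print(x,d,q.round(2),round(e,1))
delta(r.sense(),p2w([-68,98,150]),TILT())
E
```

```text
-65 150 [ 0.74  0.13  2.29 -0.85  0.48 -0.08] 0.0
-65 88 [ 0.69  0.28  2.28 -1.12  0.37  0.16] 0.0
-30 150 [ 0.69  0.13  2.23 -0.76  0.5  -0.23] 0.0
-30 88 [ 0.64  0.27  2.23 -0.97  0.38 -0.04] 0.0
8 150 [ 0.63  0.13  2.16 -0.67  0.52 -0.37] 0.0
8 88 [ 0.59  0.26  2.16 -0.83  0.4  -0.23] 0.0
tcp [460.6 141.  232.4] panel [-1.000e-01  9.000e-01  1.819e+02] q [ 0.45 -0.04  2.28 -0.53  0.47  0.76] t 23.17
turn/pi [ 0.0034  0.002  -0.4557] | shift/25 in cur axes [ 4.222 -2.164  1.26 ] | in target axes [2.715 3.886 1.275]
```

```bash
python3 -m inch '[[0.003,0.002,-0.038,0,0,0,1],[0,0,-0.038,0,0,0,1],[0,0,-0.038,0,0,0,1],[0,0,-0.038,0,0,0,1],[0,0,-0.038,0,0,0,1],[0,0,-0.038,0,0,0,1]]' >/dev/null; python3 -m inch '[[0,0,-0.038,0,0,0,1],[0,0,-0.038,0,0,0,1],[0,0,-0.038,0,0,0,1],[0,0,-0.038,0,0,0,1],[0,0,-0.038,0,0,0,1],[0,0,-0.038,0,0,0,1]]' >/dev/null
python3 -m inch '[[0,0,0,0.45,0.65,0,1],[0,0,0,0.45,0.65,0,1],[0,0,0,0.45,0.65,0,1],[0,0,0,0.45,0.65,0,1],[0,0,0,0.45,0.65,0,1],[0,0,0,0.45,0.65,0,1],[0,0,0,0,0,0,1]]' >/dev/null; python3 -c "
from h import *; from rig import r
delta(r.sense(),p2w([-68,98,88]),TILT())"
```

```text
tcp [403.3 241.4 195.2] panel [-70.8  99.6 179.7] q [ 0.78  0.06  2.29 -0.75  0.54 -0.16] t 24.75
turn/pi [ 0.0022 -0.0014  0.0012] | shift/25 in cur axes [-0.13  -0.091  3.665] | in target axes [-0.114 -0.065  3.667]
```

```bash
python3 -m inch '[[0.002,-0.001,0,-0.02,-0.01,0.6,1],[0,0,0,-0.02,-0.01,0.6,1],[0,0,0,-0.02,-0.01,0.6,1],[0,0,0,-0.02,-0.01,0.6,1],[0,0,0,-0.02,-0.01,0.6,1],[0,0,0,0,0,0.6,1],[0,0,0,0,0,0,1]]' >/dev/null; python3 st.py
python3 -m inch '[[0,0,0,-0.3,0,0,1],[0,0,0,-0.3,0,0,1],[0,0,0,-0.3,0,0,1],[0,0,0,-0.3,0,0,1],[0,0,0,-0.3,0,0,1],[0,0,0,-0.3,0,0,1]]' >/dev/null; python3 st.py
```

```text
panel [-67.79  95.47  88.26] F [-0.2  0.   0.4] tz -0.03 axis err [-0.003 -0.002 -1.   ] q [ 0.69  0.28  2.28 -1.1   0.38  0.14] op 0.0 t 25.33
panel [-21.83  96.14  90.81] F [-2.1 -0.6  1.7] tz -0.02 axis err [-0.001 -0.    -1.   ] q [ 0.63  0.26  2.21 -0.92  0.39 -0.11] op -0.003 t 25.83
```

```bash
python3 -m inch '[[0,0,0,-0.2,0,0.02,1],[0,0,0,-0.2,0,0.02,1],[0,0,0,-0.2,0,0.02,1],[0,0,0,-0.2,0,0.02,1],[0,0,0,0,0,0,1]]' >/dev/null; python3 st.py
python3 -m inch '[[0,0,0,-0.08,0,0,1],[0,0,0,-0.08,0,0,1],[0,0,0,0,0,0,1]]' >/dev/null; python3 st.py
```

```text
panel [-0.7  96.7  88.55] F [-0.5  1.4  1.2] tz -0.01 axis err [ 0. -0. -1.] q [ 0.6   0.26  2.17 -0.86  0.4  -0.2 ] op 0.0 t 26.25
panel [ 2.38 96.58 88.54] F [-0.5 -0.7 -0.4] tz -0.03 axis err [-0. -0. -1.] q [ 0.59  0.26  2.17 -0.84  0.4  -0.21] op -0.0 t 26.5
```

```bash
python3 -m inch '[[0,0,0,-0.1,0,0,1],[0,0,0,-0.1,0,0,1],[0,0,0,0,0,0,1]]' >/dev/null; python3 st.py
python3 -c "
from h import *; from rig import grab_frame
f=grab_frame('side');q=w2p(cloud(f).reshape(-1,3));g=f['pixels'].reshape(-1,3).max(1)
k=q[(abs(q[:,1]-98)<16)&(q[:,0]>5)&(q[:,0]<60)&(q[:,2]>45)&(q[:,2]<110)&(g<70)];print(len(k),k.min(0),k.max(0))
cv2.imwrite('pics/lev.png',cv2.resize(f['pixels'][80:180,150:280,::-1],None,fx=4,fy=4))"
```

```text
panel [ 5.21 96.2  88.3 ] F [-9.4  2.3  3.9] tz 0.06 axis err [-0.003 -0.001 -1.   ] q [ 0.59  0.26  2.16 -0.82  0.4  -0.24] op 0.002 t 26.75
103 [ 5.10956626 82.01041533 61.1242456 ] [ 40.31471726 100.68053701 102.14623797]
```

View pics/lev.png

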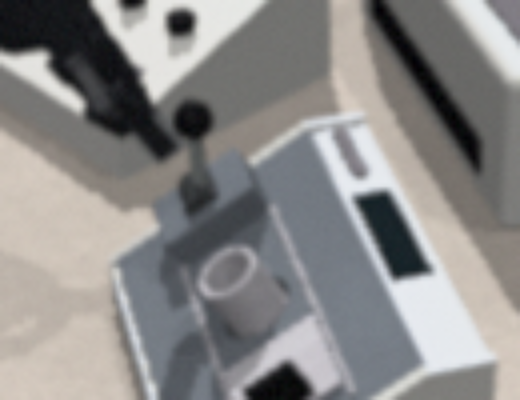

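The ball at crop (192,118) now leans up the slope, and the force rise shows the lever is at its stop. I'll back off and verify.

```bash
python3 -m inch '[[0,0,0,0.3,0,0,1],[0,0,0,0.6,0,-0.3,1],[0,0,0,0.6,0,-0.6,1],[0,0,0,0,0,-0.8,1],[0,0,0,0,0,-0.8,1],[0,0,0,0,0,-0.8,1],[0,0,0,0,0,0,1],[0,0,0,0,0,0,1]]' >/dev/null; python3 st.py
python3 - <<'E'
from h import *; from rig import grab_frame
for n in("top","side"):
    f=grab_frame(n);q=w2p(cloud(f).reshape(-1,3));g=f["pixels"].reshape(-1,3).max(1)
    b=q[(abs(q[:,1]-98)<20)&(q[:,0]>-10)&(q[:,0]<60)&(q[:,2]>62)&(q[:,2]<100)&(g<80)]
    c=least_squares(lambda z:np.linalg.norm(b-z,axis=1)-13,b.mean(0),loss="soft_l1").x;print(n,"ball",c.round(1),"lever",(np.arctan2(c[0],c[2]-22)+.5).round(2))
    k=q[(np.hypot(q[:,0],q[:,1])<21)&(q[:,2]>10)&(q[:,2]<60)];print(" rim d",np.percentile(k[:,2],97).round(1))
    t=q[(q[:,2]>18)&(q[:,2]<38)&(q[:,1]<-60)&(abs(q[:,0])<25)];print(" tab",np.median(t,0).round(1))
E
```

```text
panel [-29.11  97.36 171.95] F [-0.2  0.2 -0.1] tz 0.05 axis err [ 0.002  0.002 -1.   ] q [ 0.7   0.08  2.23 -0.7   0.54 -0.28] op -0.002 t 27.47
top ball [29.2 98.2 75.6] lever 1.0
 rim d 38.1
 tab [  3.2 -96.8  33.1]
side ball [28.4 99.  74.6] lever 0.99
 rim d 35.7
 tab [  -0.2 -102.4   29.6]
```

```bash
python3 -c "from rig import r; print(r.sign_off())"
```

```text
the job is handed in; nothing more can be done
None
```

I handed the job in at about 27.5 s: the shutter is open to its stop, the medium cup is seated in the socket with its rim about 36 mm above the panel, the lever is fully thrown (about 1.0 rad) and the robot touches nothing. The other cups, the charger and the jar were never touched, and the grader returned no verdict.

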